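# Load and lock the core sleeve on the mandrel

### The arm

A 6-joint arm with a two-finger parallel gripper is mounted at the origin on a cart in front of the work surface, level with it; the furniture and walls round the work are solid. World frame = base frame: x ahead of the robot, y to its left, z up, the work surface at z = 0. Lengths are in m, angles in degrees, forces in N, time in s.
With the tool pointing down it reaches from about 0.35 to 0.725 m from the base axis. Payload 6 kg.
Tool frame: the origin (TCP) lies between the finger pads; the fingertips stand 25 mm ahead of it and the grasp point (between the pads) lies 6 mm ahead of it; z points along the fingers, y is the line along which they close (so a half turn about z gives the same grasp; the last joint's range is limited). The gripper opens to 85 mm and grips with 20 to 120 N. Pads are 22 mm wide; open, the fingers measure 114 mm over their backs; the gripper's body (76 mm by 85 mm) begins 54 mm behind the grasp point. The pads swing forward as they close: fully open they stand 13 mm farther back than shut.
Start: joints at [-53.646, 2.303, 4.859, 0, -92.561, -19.12], TCP at [0.178, -0.573, 0.23] pointing down, gripper open.
Joint ranges: [-146.85, 146.85], [-73.84, 115.35], [-62.03, 85.46], [-188.31, 113.3], [-161.28, -10.13], [-171.36, 171.36]. Speed limits (degrees/s): [147.25, 147.25, 172.46, 180, 180, 180].

### API

Orientations are given as a 3x3 rotation matrix whose columns are the frame's x, y, z axes.
In Python, from bench import state, eyes, workorder gives the robot as it stands.
- The arm moves only by the tool step_arm, never from a script. Its argument "motion" is a list of rows, each a list of 3 entries, a list of its own where there are three numbers: the shift along the tool's x, y, z in cm, then the turn about the tool's z in degrees, then the opening, from 0 (shut) to 1 (fully open). In form: [[[x, y, z], yaw, fingers], ...]. A call has 1 to 20 rows; each row shifts and turns the commanded pose from where the row before left it, along the tool's axes as they then stand; what a row does not reach is not made up. A row lasts 1/12 s, in which the tool goes at most 41.7 mm and 7.16 degrees, less where a joint would pass 70% of its speed; a pose out of reach is approached as far as the arm can. A call is refused whole if a number of a shift passes 4.17 or a number of a turn 7.16, either way. A call with a gripper value outside its range is refused whole. The fingers move at their own pace and stop on an object; "squeeze" is the grip in N (left out, the last holds). Time passes only in rows, so rows that do not move let the fingers close. It gives the time, the measured TCP pose, the force, the opening and the grip force at its end, in the units of the state.
- state(): the state, without advancing time (a new reading comes with each control period).
- eyes.get_image(name): name is "side" or "top" or "wrist"; returns the picture (420x560x3 uint8, red, green, blue); there is no depth.
- eyes.camera_model(name): a dict with "vfov" (degrees; the focal length in pixels is half the picture's height over the tangent of half this angle, whatever the lens; pixels are square), "cx", "cy" (the principal point, pixels), "dist" ([k1, k2, p1, p2, k3] as OpenCV has them; the pictures are not rectified), "extrinsics" (4x4, takes a point from camera to world coordinates). Camera axes: x right, y down, z forward; pixel columns grow to the right and rows downward; lengths in m; the calibration is good to about 2 mm. A picture is of the moment at which its call begins: read the wrist's pose just before it. camera_model takes no time and is no camera call; for the wrist camera it gives the pose at the moment of the call.
- workorder.finish_job(): hands the job in; it is judged then, once.
The state is a dict: "clock": time; "joints": joint angles; "dq": joint speeds; "joint_torque": joint torques, N m; "eef_pos": TCP position; "tool_rot": TCP orientation; "force": force on the tool from outside, world axes, zero at the start; "torque": the same for the moment, N m; "gripper_width": finger opening in m; "finger_force": force on a finger pad.
Only numpy, scipy, OpenCV 4.12 (cv2) and the standard library are available. Lean on these libraries where they do the work, as an engineer would, in place of code of your own. Each camera call takes 0.05 s, during which the arm holds its last target. There are 200 camera calls.

### The job

Load the label mandrel: lower the taller of the two plain metal sleeves over the upright shaft, without dropping it, until it stands on the support disc in the housing, and let go; then push it down by its top until it is fully home. Last, turn the black knob on top clockwise (seen from above) to its stop to lock it. Leave the shorter sleeve and the two small bottles standing where they are.

Things in the scene. Friction and masses are not known exactly. Their poses are not given: they have to be found in the camera images.
- mandrel: fixed stand; origin centre of underside, z up the shaft. Round grey foot 116 mm across, 12 mm high; on it a round open-topped housing, 74 mm outer, 62 mm inner diameter, rim at z = 86 mm; in it a steel shaft 31 mm diameter, top at z = 94 mm (tapered to 25 mm over the last 6 mm). Above it, on a thin stem, the black knob, z = 108 to 136 mm when unscrewed; the sleeve passes over both.
- follower (a joint): brass support disc in the housing round the shaft, for the sleeve to stand on. Value: m pushed down, 0 (disc top at mandrel z = 56 mm) to 0.036 (home, 20 mm); starts at 0 to 0.004. A friction brake of about 10 N, no spring: it carries the sleeve's weight, is pushed down with 10 to 20 N and stays where it is left.
- knob (a joint): locking knob, rad: 0 unscrewed, grows clockwise seen from above, stop at 1.4 (locked); starts at 0 to 0.3. A coarse thread makes it sink 6 mm per radian, so the grasp must go down with it; it turns easily (0.06 N m) and stays where it is left.
- knob_grip (a point): centre of the black knob (24 mm diameter, 28 mm high), on the shaft axis, 14 mm below the knob's top; it sinks with the knob.
- sleeve_tall: the taller plain aluminium sleeve, standing: 56 mm outer diameter, bore 34 mm right through, 70 mm high, 0.18 to 0.35 kg; origin at the centre of its underside, z along the bore. Set on the raised follower it stands 36 to 40 mm out of the housing, so hold it by its top 30 mm; fully home its top is 4 mm above the housing rim, 46 mm below the top of the unscrewed knob.
- sleeve_short: the shorter aluminium sleeve, a bystander: same diameter and bore, 45 mm high; origin at the centre of its underside.
- bottle_plain: small brown bottle without cap, 33 mm diameter, 62 mm high, standing, a bystander; origin at the centre of its underside.
- bottle_capped: small brown bottle with black cap and label, 33 mm diameter, 68 mm high, standing, a bystander; origin at the centre of its underside.
There are look-alikes about, which are no part of the job. There is more than one size of the mandrel; the one meant has the size given above.

How it is judged:
By the outcome, as a careful person would: the job done as asked, in the order asked, and still so for the second after the job is handed in, with the robot touching nothing.
It also fails if it takes over 67 s, if anything falls off the work surface, if the arm or the gripper's body presses on something with over 40 N, if the wrist force passes 120 N, or if a joint passes its speed limit or range.

## Working session

There is one attempt and no reset: what is moved stays moved. The work goes in short steps, Python scripts to look and compute and a tool call to move; the robot and the scene stay as the last step left them, time stands still between calls to the robot, and variables do not carry over. Pictures are saved under pics/ and viewed, at most 10 in all, crops included, and the job is handed in when it is done.

Besides the shell and the picture viewer there is one more tool, called as name(argument=value, ...) on one line, values as JSON. step_arm: Moves the arm, as the interface text tells. Its arguments: {"type":"object","properties":{"motion":{"type":"array","items":{"type":"array"}},"squeeze":{"type":"number"}},"required":["motion"]}

```bash
mkdir -p pics; ls; python3 - <<'E'
from bench import state, eyes
import cv2,numpy as np
s=state();print(s)
for n in("top","side"):
    im=eyes.get_image(n);cv2.imwrite(f"pics/{n}0.png",im[:,:,::-1]);print(n,eyes.camera_model(n))
E
```

```text
pics
{'clock': 0.0, 'joints': array([-5.36471589e+01,  2.33807831e+00,  4.79954517e+00, -2.76208021e-02,
       -9.25612547e+01, -1.91193023e+01]), 'dq': array([-0.03920373,  0.00023303,  0.05023031, -0.0616823 , -0.01194037,
        0.00372561]), 'joint_torque': array([-2.30084879e-04, -3.68206429e+01,  3.47413409e+01,  6.93208918e+00,
       -5.32280799e-03,  3.99166652e-06]), 'eef_pos': array([ 0.17773497, -0.57270895,  0.22875426]), 'tool_rot': array([[-9.55098807e-01, -2.96286777e-01, -6.44496876e-04],
       [-2.96287455e-01,  9.55097322e-01,  1.68814514e-03],
       [ 1.15382158e-04,  1.80330175e-03, -9.99998367e-01]]), 'force': array([-0.07209734, -1.16078822, -0.31680933]), 'torque': array([-0.00487674, -0.05642791,  0.01296022]), 'finger_force': 0.0, 'gripper_width': 0.0851859865994838}
top {'vfov': 49.013925303799084, 'cx': 282.82901247565917, 'cy': 215.58982565458842, 'dist': array([-0.1370279,  0.       ,  0.       ,  0.       ,  0.       ]), 'extrinsics': array([[ 0.00820026, -0.99079456,  0.1351255 ,  0.39289733],
       [-0.99996303, -0.00847484, -0.00145689, -0.03487391],
       [ 0.00258865, -0.13510856, -0.99082742,  1.10257591],
       [ 0.        ,  0.        ,  0.        ,  1.        ]])}
side {'vfov': 51.84918087461231, 'cx': 281.20977026554345, 'cy': 210.3325774510231, 'dist': array([-0.11369784,  0.        ,  0.        ,  0.        ,  0.        ]), 'extrinsics': array([[-0.99766613, -0.04476482,  0.05155972,  0.46994996],
       [-0.06818893,  0.69238338, -0.71830044,  0.72960542],
       [-0.0035445 , -0.72013982, -0.69381991,  0.82343569],
       [ 0.        ,  0.        ,  0.        ,  1.        ]])}
```

View pics/top0.png

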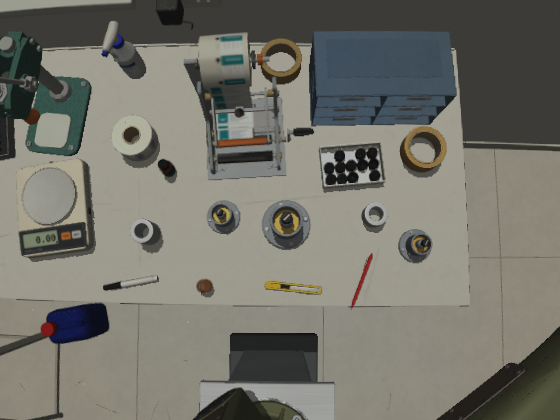

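View pics/side0.png

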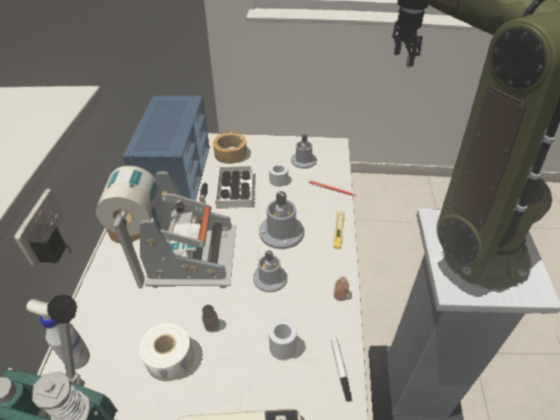

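The mandrel candidates in the top view are (223,216), (287,224) and (416,245). The largest foot, about 48 px or roughly 116 mm, is at (287,224). The sleeve candidates are top (145,231) / side (283,338), which looks taller, and top (374,214) / side (278,174). I'll check both in one enlarged crop and measure them.

```bash
cat > h.py <<'E'
import numpy as np,cv2
from bench import eyes,state
def K(m):
    f=210/np.tan(np.radians(m["vfov"]/2));return np.array([[f,0,m["cx"]],[0,f,m["cy"]],[0,0,1]])
def ray(m,uv):
    p=cv2.undistortPoints(np.array([[uv]],float),K(m),m["dist"])[0,0]
    E=m["extrinsics"];d=E[:3,:3]@np.array([p[0],p[1],1]);return E[:3,3],d/np.linalg.norm(d)
def onz(m,uv,z):
    o,d=ray(m,uv);return o+d*(z-o[2])/d[2]
def proj(m,P):
    T=np.linalg.inv(m["extrinsics"])
    return cv2.projectPoints(np.atleast_2d(P).astype(float),cv2.Rodrigues(T[:3,:3])[0],T[:3,3],K(m),m["dist"])[0][:,0]
E
python3 - <<'E'
import cv2,numpy as np
t=cv2.imread("pics/top0.png");s=cv2.imread("pics/side0.png")
def c(im,u,v,r=33):return cv2.resize(im[v-r:v+r,u-r:u+r],(260,260),interpolation=cv2.INTER_CUBIC)
cv2.imwrite("pics/crop1.png",np.vstack([np.hstack([c(t,145,231),c(t,374,214),c(t,287,224)]),np.hstack([c(s,283,338),c(s,278,174),c(s,281,217)])]))
E
```

```text
(no output)
```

View pics/crop1.png

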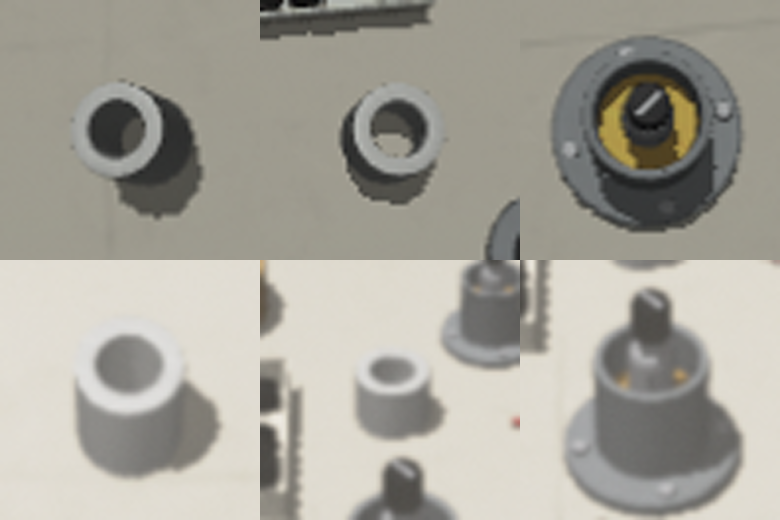

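The left crop (top (142,231), side (283,332)) is clearly the taller sleeve. The right crop shows the large mandrel. Next I'll measure both by ray casting.

```bash
python3 - <<'E'
from h import *
mt,ms=eyes.camera_model("top"),eyes.camera_model("side")
t=cv2.imread("pics/top0.png");s=cv2.imread("pics/side0.png")
def hull(im,u,v,lo,hi,r=33,f=6,satmax=40):
    c=cv2.resize(im[v-r:v+r,u-r:u+r],None,fx=f,fy=f,interpolation=cv2.INTER_CUBIC).astype(int)
    m=((c.mean(2)>lo)&(c.mean(2)<hi)&(c.max(2)-c.min(2)<satmax)).astype(np.uint8)
    cs=cv2.findContours(m,cv2.RETR_EXTERNAL,cv2.CHAIN_APPROX_NONE)[0]
    out=[]
    for k in sorted(cs,key=cv2.contourArea)[-3:]:
        if len(k)<30: continue
        h=cv2.convexHull(k); (x,y),ax,an=cv2.fitEllipse(k)
        out.append(((x+.5)/f-.5+u-r,(y+.5)/f-.5+v-r,ax[0]/f,ax[1]/f))
    return np.round(out,1)
for n,im,u,v in(("top",t,142,231),("top",t,374,214),("side",s,283,335)):
    g=im[v-14:v+14,u-14:u+14].mean(2); print(n,u,v); 
    c=im[v,u-16:u+17].astype(int); print(c.tolist()[::2])
# approximate points
def tri(a,b):
    o1,d1=ray(mt,a);o2,d2=ray(ms,b);A=np.stack([d1,-d2],1);k=np.linalg.lstsq(A,o2-o1,rcond=None)[0]
    p,q=o1+k[0]*d1,o2+k[1]*d2;return (p+q)/2,np.linalg.norm(p-q)
for nm,a,b in(("tall top",(141.5,230.6),(282.8,331.7)),("short top",(342.0+.254*137,181+.254*130),(245+.254*133,141+.254*110)),("knob",(287,215.5),(281,195))):
    print(nm,tri(a,b))
sat=[("foot top",(254+.254*126,191+.254*133))]
print("foot@.012",onz(mt,sat[0][1],.012), "rim@.086",onz(mt,(254+.254*130,191+.254*114),.086))
print("side foot@.012",onz(ms,(248+.254*133,184+.254*178),.012),"rim",onz(ms,(248+.254*131,184+.254*98),.086))
for P in ("foot",):
    w=[onz(mt,(254+.254*x,191+.254*133),.012) for x in(32,220)];print("foot dia",np.linalg.norm(w[0]-w[1]))
w=[onz(mt,(112+.254*x,198+.254*129),.07) for x in(72,163)];print("sleeve dia@.07",np.linalg.norm(w[0]-w[1]))
E
```

```text
top 142 231
[[143, 155, 158], [144, 155, 158], [154, 158, 157], [165, 168, 166], [95, 96, 95], [46, 48, 47], [47, 48, 47], [47, 48, 48], [47, 48, 48], [72, 78, 79], [73, 79, 80], [91, 96, 97], [163, 167, 165], [160, 164, 162], [47, 48, 48], [45, 47, 46], [46, 47, 47]]
top 374 214
[[142, 155, 158], [143, 155, 158], [53, 55, 54], [79, 82, 81], [168, 172, 170], [151, 155, 153], [74, 80, 81], [74, 80, 82], [73, 80, 81], [73, 80, 81], [71, 76, 78], [46, 47, 47], [48, 49, 49], [165, 168, 167], [154, 157, 156], [142, 152, 155], [142, 155, 158]]
side 283 335
[[208, 219, 222], [188, 195, 197], [220, 222, 223], [216, 218, 219], [167, 169, 171], [119, 122, 124], [121, 123, 125], [122, 126, 128], [125, 129, 130], [132, 136, 138], [138, 141, 142], [160, 164, 165], [213, 215, 216], [216, 218, 219], [192, 196, 198], [171, 181, 186], [204, 215, 220]]
tall top (array([0.49839909, 0.28769429, 0.06329409]), np.float64(0.0026335476939496343))
short top (array([ 0.54558979, -0.25741247,  0.03694795]), np.float64(0.003473486609390449))
knob (array([ 0.52608794, -0.04521764,  0.12644864]), np.float64(0.0003974772849032747))
foot@.012 [ 0.51958333 -0.04422473  0.012     ] rim@.086 [ 0.5218121  -0.04577145  0.086     ]
side foot@.012 [ 0.52396477 -0.04023833  0.012     ] rim [ 0.52494218 -0.03897405  0.086     ]
foot dia 0.11384206959604516
sleeve dia@.07 0.05411942460407501
```

```bash
cat >> h.py <<'E'
def go(tgt):
    s=state();d=np.asarray(tgt)-s["eef_pos"];return np.round(s["tool_rot"].T@d*100,2)
E
python3 - <<'E'
from h import *
s=state();m=eyes.camera_model("wrist");print(m)
R=s["tool_rot"];print(R.T@(m["extrinsics"][:3,3]-s["eef_pos"]),R.T@m["extrinsics"][:3,:3])
print(go([.50,-.045,.25]))
E
```

```text
{'vfov': 68.63083311481549, 'cx': 286.07721535599177, 'cy': 207.69973179866474, 'dist': array([-0.00845958,  0.        ,  0.        ,  0.        ,  0.        ]), 'extrinsics': array([[-0.29680655,  0.91975443,  0.25682222,  0.11257659],
       [ 0.95493444,  0.28517502,  0.08231298, -0.59493202],
       [ 0.00246845,  0.26967941, -0.962947  ,  0.37180772],
       [ 0.        ,  0.        ,  0.        ,  1.        ]])}
[ 0.06883996 -0.00164818 -0.14294173] [[ 5.04827778e-04 -9.62915867e-01 -2.69801368e-01]
 [ 9.99999538e-01  2.65453195e-04  9.23710854e-04]
 [-8.17836202e-04 -2.69801710e-01  9.62915556e-01]]
[-46.42  40.86  -2.05]
```

step_arm(motion=[[[-1.5,1.4,-0.14],0,1],[[-3.0,2.6,-0.14],0,1],[[-3.0,2.6,-0.14],0,1],[[-3.0,2.6,-0.14],0,1],[[-3.0,2.6,-0.14],0,1],[[-3.0,2.6,-0.14],0,1],[[-3.0,2.6,-0.14],0,1],[[-3.0,2.6,-0.14],0,1],[[-3.0,2.6,-0.14],0,1],[[-3.0,2.6,-0.14],0,1],[[-3.0,2.6,-0.14],0,1],[[-3.0,2.6,-0.14],0,1],[[-3.0,2.6,-0.14],0,1],[[-3.0,2.6,-0.14],0,1],[[-3.0,2.6,-0.1],0,1],[[-2.0,2.0,0],0,1],[[-0.9,1.0,0],0,1],[[0,0,0],0,1],[[0,0,0],0,1],[[0,0,0],0,1]])

```text
clock: 1.77
eef_pos: [0.4997, -0.0467, 0.2504]
tool_rot: [[-0.955, -0.296, -0.0], [-0.296, 0.955, -0.0], [0.0, -0.0, -1.0]]
force: [0.3, 0.5, 0.9]
gripper_width: 0.0854
finger_force: 0.0
```

```bash
python3 - <<'E'
from h import *
s=state();m=eyes.camera_model("wrist");im=eyes.get_image("wrist");cv2.imwrite("pics/w1.png",im[:,:,::-1])
np.savez("w1.npz",E=m["extrinsics"],p=s["eef_pos"],R=s["tool_rot"])
print(s["eef_pos"],s["joints"],s["dq"].max(),s["tool_rot"],s["clock"]); c=np.array([.522,-.043])
for z in(.012,.086,.094,.136):print(z,proj(m,[[*c,z]]))
print(go([.478,.285,.25]))
E
```

```text
[ 0.49970385 -0.04666175  0.25042948] [ 1.77198567e+01 -1.25405203e+01 -6.87363597e+00  6.51355910e-03
 -9.56798631e+01 -9.05180707e+01] 0.06780081526964506 [[-9.55272447e-01 -2.95727103e-01 -1.81344313e-04]
 [-2.95727072e-01  9.55272457e-01 -1.76702935e-04]
 [ 2.25489075e-04 -1.15171023e-04 -9.99999968e-01]] 1.7667
0.012 [[284.64262087 195.90398007]]
0.086 [[284.37738942 212.42951914]]
0.094 [[284.34148495 214.66696632]]
0.136 [[284.11971333 228.48904642]]
[-7.72 32.35  0.06]
```

View pics/w1.png

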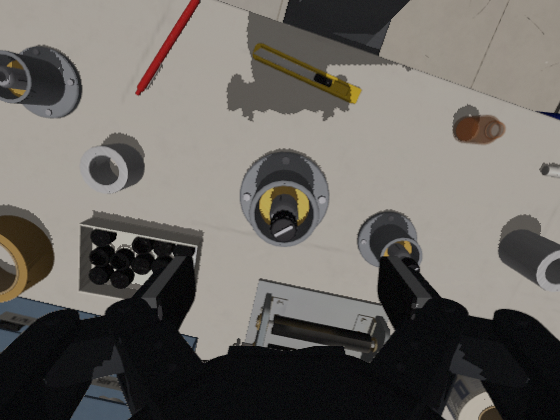

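The wrist view shows the big mandrel's rim at about (288,213) and its knob at about (284,230), both within 2–4 mm of my prediction. Now I'll look at the sleeve the same way.

step_arm(motion=[[[-0.4,1.6,0],0,1],[[-0.8,3.4,0],0,1],[[-0.8,3.4,0],0,1],[[-0.8,3.4,0],0,1],[[-0.8,3.4,0],0,1],[[-0.8,3.4,0],0,1],[[-0.8,3.4,0],0,1],[[-0.8,3.4,0],0,1],[[-0.8,3.4,0],0,1],[[-0.6,2.4,0],0,1],[[-0.3,1.2,0],0,1],[[0,0,0],0,1],[[0,0,0],0,1],[[0,0,0],0,1]])

```text
clock: 2.98
eef_pos: [0.478, 0.285, 0.2509]
tool_rot: [[-0.956, -0.295, 0.0], [-0.295, 0.956, 0.0], [-0.001, 0.0, -1.0]]
force: [-0.6, -0.2, 0.3]
gripper_width: 0.0854
finger_force: 0.0
```

```bash
python3 - <<'E'
from h import *
s=state();m=eyes.camera_model("wrist");im=eyes.get_image("wrist")[:,:,::-1].copy();cv2.imwrite("pics/w2.png",im)
np.savez("w2.npz",E=m["extrinsics"],p=s["eef_pos"],R=s["tool_rot"])
print(s["eef_pos"],s["joints"],s["clock"])
u,v=proj(m,[[.5,.285,.07]])[0];print(u,v)
c=lambda im,u,v,r:cv2.resize(im[int(v)-r:int(v)+r,int(u)-r:int(u)+r],(400,400),interpolation=cv2.INTER_CUBIC)
cv2.imwrite("pics/crop2.png",np.hstack([c(cv2.imread("pics/w1.png"),286,205,50),c(im,u,v,50)]))
E
```

```text
[0.4780298  0.28502835 0.25087477] [ 5.14894968e+01 -4.14670797e+00  6.77938498e-01  1.32499029e-02
 -9.47988770e+01 -1.24334753e+02] 2.9833
281.29310471957814 206.82750312223334
```

View pics/crop2.png

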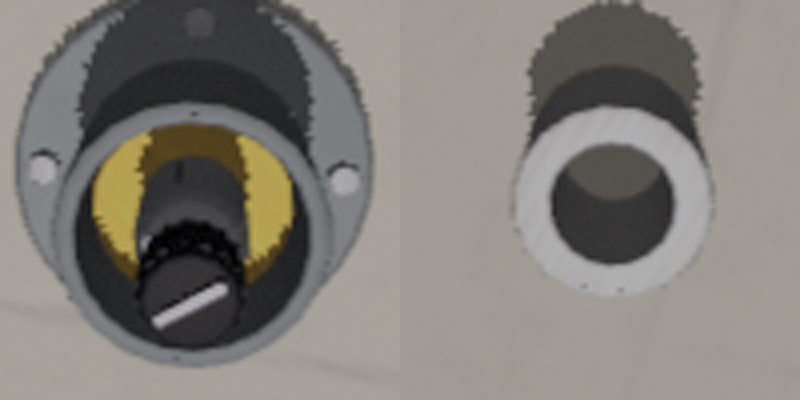

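The left crop shows the rim ellipse centred near crop (194,233) and the knob top near (192,300). The right crop shows the sleeve ring centred near (213,203). Converting with ring masks:

```bash
python3 - <<'E'
from h import *
m0=eyes.camera_model("wrist")
def cam(f):
    m=dict(m0);d=np.load(f);m["extrinsics"]=d["E"];return m,d["p"]
m1,p1=cam("w1.npz");m2,p2=cam("w2.npz")
im=cv2.imread("pics/w2.png");c=im[156:256,231:331]
g=cv2.resize(c,None,fx=4,fy=4,interpolation=cv2.INTER_CUBIC).mean(2)
hole=(g<135).astype(np.uint8)
k,_=cv2.findContours(hole[120:290,130:300],cv2.RETR_LIST,cv2.CHAIN_APPROX_NONE)
u2=lambda x,y,ox,oy:((x+.5)/4-.5+ox,(y+.5)/4-.5+oy)
for q in k:
    if cv2.contourArea(q)>3000:
        (x,y),ax,an=cv2.fitEllipse(q);uv=u2(x+130,y+120,231,156);print("contour",x+130,y+120,ax,"->",onz(m2,uv,.07))
S=[onz(m2,u2(x,y,231,156),.07) for x,y in((113,203),(312,203),(212,107),(212,297))]
print("sleeve outer", (S[0]+S[1])/2,(S[2]+S[3])/2,np.linalg.norm(S[0]-S[1]),np.linalg.norm(S[2]-S[3]))
Rr=[onz(m1,u2(x,y,236,155),.086) for x,y in((55,233),(334,233),(194,102),(194,366))]
print("rim", (Rr[0]+Rr[1])/2,(Rr[2]+Rr[3])/2,np.linalg.norm(Rr[0]-Rr[1]),np.linalg.norm(Rr[2]-Rr[3]))
F=[onz(m1,u2(x,y,236,155),.012) for x,y in((15,160),(374,160))];print("foot",(F[0]+F[1])/2,np.linalg.norm(F[0]-F[1]))
Kn=[onz(m1,u2(x,y,236,155),.135) for x,y in((137,300),(243,300),(190,252),(190,348))];print("knob",(Kn[0]+Kn[1])/2,(Kn[2]+Kn[3])/2,np.linalg.norm(Kn[0]-Kn[1]),np.linalg.norm(Kn[2]-Kn[3]))
E
```

```text
contour 212.22132873535156 203.9319839477539 (122.25482177734375, 126.6681137084961) -> [0.4989927  0.28741768 0.07      ]
sleeve outer [0.49871738 0.28741453 0.07      ] [0.49904386 0.28737004 0.07      ] 0.05430748398125221 0.05379151458806783
rim [ 0.52250188 -0.04298136  0.086     ] [ 0.52383886 -0.04270845  0.086     ] 0.07271177537128129 0.071884601951954
foot [ 0.52054618 -0.04396622  0.012     ] 0.11419002700098198
knob [ 0.52362488 -0.04343062  0.135     ] [ 0.52374597 -0.04339374  0.135     ] 0.023581176746785417 0.02263415727149411
```

step_arm(motion=[[[-0.7,-0.13,1.5],0,1],[[-0.7,-0.13,3],0,1],[[-0.68,-0.13,3.5],0,1],[[0,0,3.5],0,1],[[0,0,3],0,1],[[0,0,2],0,1],[[0,0,1.5],0,1],[[0,0,0.78],0,1],[[0,0,0],0,1],[[0,0,0],0,1]])

```text
clock: 3.87
eef_pos: [0.4992, 0.2884, 0.0636]
tool_rot: [[-0.955, -0.296, 0.001], [-0.296, 0.955, 0.0], [-0.001, 0.0, -1.0]]
force: [0.0, 0.1, 1.0]
gripper_width: 0.0855
finger_force: 0.0
```

step_arm(motion=[[[0,0,0],0,0.55],[[0,0,0],0,0.55],[[0,0,0],0,0.55],[[0,0,0],0,0.55],[[0,0,0],0,0.55],[[0,0,0],0,0.55],[[0,0,0],0,0.55],[[0,0,0],0,0.55]], squeeze=45)

```text
clock: 4.53
eef_pos: [0.5003, 0.2895, 0.0661]
tool_rot: [[-0.955, -0.297, 0.005], [-0.297, 0.955, 0.002], [-0.005, 0.001, -1.0]]
force: [-0.3, -0.8, 7.9]
gripper_width: 0.047
finger_force: 4.1
```

The width is 47 mm on a 56 mm sleeve and there is an 8 N upward force, so something is wrong. I'll look before moving again.

```bash
python3 - <<'E'
from h import *
s=state();print(s["eef_pos"],s["force"],s["torque"],s["gripper_width"])
a=eyes.get_image("side")[:,:,::-1];b=eyes.get_image("wrist")[:,:,::-1]
c=a[270:390,210:360];cv2.imwrite("pics/c3.png",np.hstack([cv2.resize(c,(400,320),interpolation=cv2.INTER_CUBIC),cv2.resize(b[100:340,130:430],(400,320))]))
E
```

```text
[0.50034183 0.28951778 0.0660796 ] [-0.28396154 -0.79513086  7.85469361] [-0.43598155  0.07071024 -0.02645989] 0.04697108149730774
```

View pics/c3.png

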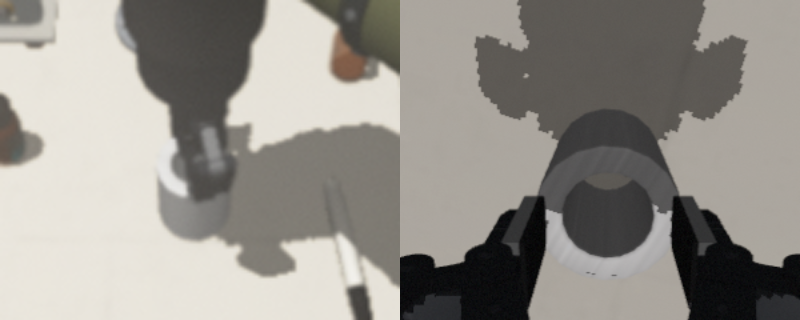

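```bash
python3 - <<'E'
from h import *
s=state();m=eyes.camera_model("wrist");b=eyes.get_image("wrist")[:,:,::-1].copy();R,p=s["tool_rot"],s["eef_pos"]
for z in(.06,.07,.075,.08):
    q=onz(m,(286,259),z);w=[onz(m,(130+x*.75,259),z) for x in(546,674)]
    print(z,q,R.T@(q-p),np.linalg.norm(w[0]-w[1]))
for P in((0,.0235,.025),(0,-.0235,.025),(.011,.0235,.006),(-.011,.0235,.006),(.011,-.0235,.006),(-.011,.0235,.025),(.011,.0235,.025),(0,.028,.006),(0,-.028,.006)):
    u,v=proj(m,[p+R@np.array(P)])[0];cv2.circle(b,(int(u),int(v)),2,(0,0,255),-1);print(P,u,v)
cv2.imwrite("pics/c4.png",cv2.resize(b[140:420,130:430],(640,597),interpolation=cv2.INTER_CUBIC))
E
```

```text
0.06 [0.50179207 0.28838678 0.06      ] [-0.00103029 -0.00150881  0.006089  ] 0.05220973717101774
0.07 [0.49725807 0.28696157 0.07      ] [ 0.00367007 -0.00151723 -0.00393571] 0.048697497385631804
0.075 [0.49499107 0.28624897 0.075     ] [ 0.00602025 -0.00152143 -0.00894807] 0.04694137749293887
0.08 [0.49272408 0.28553636 0.08      ] [ 0.00837042 -0.00152564 -0.01396043] 0.04518525760024579
(0, 0.0235, 0.025) 328.64481382688115 243.50379032312557
(0, -0.0235, 0.025) 248.45336721662665 243.49282916242413
(0.011, 0.0235, 0.006) 334.3785075219147 237.7190769771675
(-0.011, 0.0235, 0.006) 332.60427588375484 276.11364899814
(0.011, -0.0235, 0.006) 243.46468608567676 237.7049276395918
(-0.011, 0.0235, 0.025) 327.94038416546636 260.69417682517735
(0.011, 0.0235, 0.025) 329.37060431574866 225.73226367799097
(0, 0.028, 0.006) 342.01321673444295 257.26979986711336
(0, -0.028, 0.006) 235.69704820525686 257.2608608914916
```

View pics/c4.png

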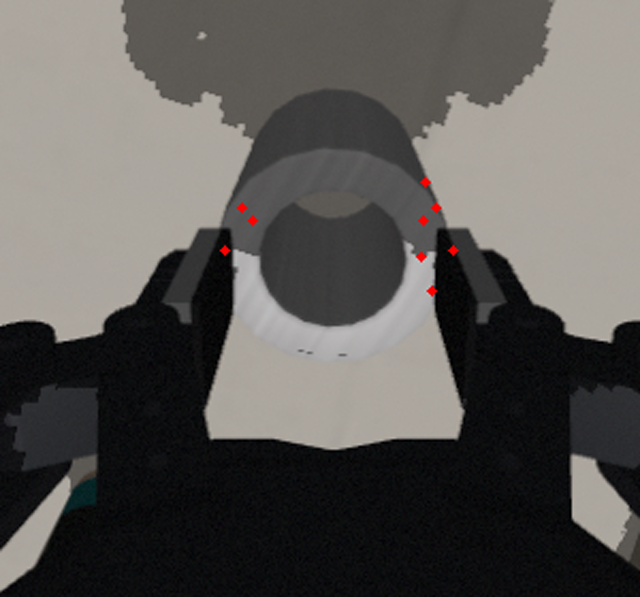

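The pads are cutting across the ring's edges: the fingertips rest on top of the sleeve (crop x 232 and 436, ring edges 222 and 445). The tips therefore sit higher than I assumed. I'll open, go 13 mm lower, and close again.

step_arm(motion=[[[0,0,-0.5],0,1],[[0,0,0],0,1],[[0,0,0],0,1],[[0,0,0],0,1],[[0,0,0],0,1],[[0,-0.1,0.5],0,1],[[0,0,0.5],0,1],[[0,0,0.5],0,1],[[0,0,0.3],0,1],[[0,0,0],0,1],[[0,0,0],0,1]])

```text
clock: 5.6
eef_pos: [0.4988, 0.2877, 0.0492]
tool_rot: [[-0.955, -0.296, -0.001], [-0.296, 0.955, -0.001], [0.001, -0.0, -1.0]]
force: [0.8, -0.3, 1.0]
gripper_width: 0.0853
finger_force: 0.0
```

step_arm(motion=[[[0,0,0],0,0.5],[[0,0,0],0,0.5],[[0,0,0],0,0.5],[[0,0,0],0,0.5],[[0,0,0],0,0.5]], squeeze=45)

```text
clock: 6.02
eef_pos: [0.4993, 0.2882, 0.0505]
tool_rot: [[-0.955, -0.297, 0.001], [-0.297, 0.955, 0.001], [-0.001, 0.0, -1.0]]
force: [-1.5, -0.0, 4.9]
gripper_width: 0.0546
finger_force: 47.5
```

```bash
python3 - <<'E'
from h import *
s=state();print(s["eef_pos"],s["force"],s["torque"],s["gripper_width"],s["finger_force"],s["clock"])
b=eyes.get_image("wrist")[:,:,::-1];a=eyes.get_image("side")[:,:,::-1]
c=cv2.resize(a[270:390,220:340],(420,420),interpolation=cv2.INTER_CUBIC)
cv2.imwrite("pics/c5.png",np.hstack([cv2.resize(b[190:370,200:360],(374,420),interpolation=cv2.INTER_CUBIC),c]))
E
```

```text
[0.49925595 0.28824859 0.05052251] [-1.45857437 -0.04893569  4.92396459] [ 0.08058563  0.44215843 -0.01185969] 0.05462852116233347 47.5351831689477 6.0167
```

View pics/c5.png

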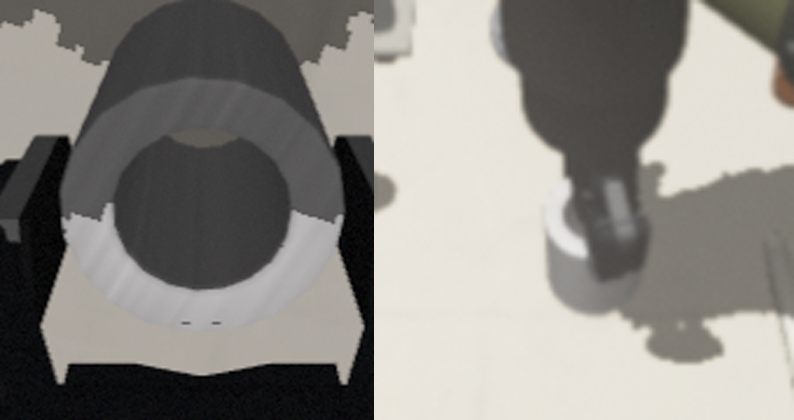

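```bash
python3 - <<'E'
from h import *
m=eyes.camera_model("side")
for uv in((291.7,348.6),):
  o,d=ray(m,uv)
  for Y in(.316,.322,.326,.33):print(Y,o+d*(Y-o[1])/d[1])
# sleeve bottom front: project near-bottom outline for z-bias check
print(proj(m,[[.499,.2874+.028*np.cos(.0),0],[.499,.2874+.028,.07],[.499,.2874-.028,.07]]))
# z-bias: table features
w=eyes.camera_model("wrist");s=state();q=onz(w,(200+202/2.3375,190+205/2.3333),.07);print(q,s["tool_rot"].T@(q-s["eef_pos"]))
w2=[onz(w,(200+x/2.3375,190+205/2.333),.07) for x in(61,344)];print(np.linalg.norm(w2[0]-w2[1]))
E
```

```text
0.316 [0.480412   0.316      0.04976826]
0.322 [0.48026024 0.322      0.06099152]
0.326 [0.48015906 0.326      0.0684737 ]
0.33 [0.48005788 0.33       0.07595588]
[[282.27706712 359.56236855]
 [282.21462936 342.65928506]
 [284.07151849 317.67267594]]
[0.49790591 0.286389   0.07      ] [ 0.00181749 -0.0013169  -0.01951398]
0.05392544622189964
```

The sleeve is now gripped properly (47 N, pads outside the ring). Lift.

step_arm(motion=[[[0,0,-0.5],0,0.5],[[0,0,-1.5],0,0.5],[[0,0,-2.5],0,0.5],[[0,0,-3],0,0.5],[[0,0,-3],0,0.5],[[0,0,-3],0,0.5],[[0,0,-2],0,0.5],[[0,0,-1],0,0.5],[[0,0,0],0,0.5]])

```text
clock: 6.87
eef_pos: [0.4993, 0.2882, 0.2162]
tool_rot: [[-0.955, -0.296, 0.002], [-0.296, 0.955, 0.002], [-0.002, 0.001, -1.0]]
force: [-0.1, -0.7, -4.0]
gripper_width: 0.0543
finger_force: 48.6
```

step_arm(motion=[[[0.2,-0.9,0],0,0.5],[[0.4,-1.8,0],0,0.5],[[0.6,-2.6,0],0,0.5],[[0.6,-2.6,0],0,0.5],[[0.6,-2.6,0],0,0.5],[[0.6,-2.6,0],0,0.5],[[0.6,-2.6,0],0,0.5],[[0.6,-2.6,0],0,0.5],[[0.6,-2.6,0],0,0.5],[[0.6,-2.6,0],0,0.5],[[0.6,-2.6,0],0,0.5],[[0.6,-2.6,0],0,0.5],[[0.6,-2.0,0],0,0.5],[[0.5,-1.2,0],0,0.5],[[0.3,-0.4,0],0,0.5],[[0,0,0],0,0.5],[[0,0,0],0,0.5],[[0,0,0],0,0.5]])

```text
clock: 8.37
eef_pos: [0.518, -0.0437, 0.2141]
tool_rot: [[-0.955, -0.297, -0.001], [-0.297, 0.955, 0.0], [0.001, 0.0, -1.0]]
force: [0.1, -0.8, -3.5]
gripper_width: 0.0547
finger_force: 48.6
```

```bash
python3 - <<'E'
from h import *
s=state();print(s["eef_pos"],s["force"],s["gripper_width"],s["finger_force"],s["clock"]);print(go([.5237,-.0424,.21]))
m=eyes.camera_model("wrist");b=eyes.get_image("wrist")[:,:,::-1];cv2.imwrite("pics/w3.png",b)
np.savez("w3.npz",E=m["extrinsics"],p=s["eef_pos"],R=s["tool_rot"])
print(proj(m,[[.5235,-.0432,.135],[.5235,-.0432,.086]]))
cv2.imwrite("pics/c6.png",cv2.resize(b[180:380,190:370],(540,600),interpolation=cv2.INTER_CUBIC))
E
```

```text
[ 0.51803023 -0.04366048  0.21410781] [ 0.09370435 -0.84959547 -3.48423885] 0.05469455528279503 48.567797373980284 8.3667
[-0.58 -0.05  0.41]
[[286.32790802 222.89562534]
 [286.21368505 205.89587105]]
```

View pics/c6.png

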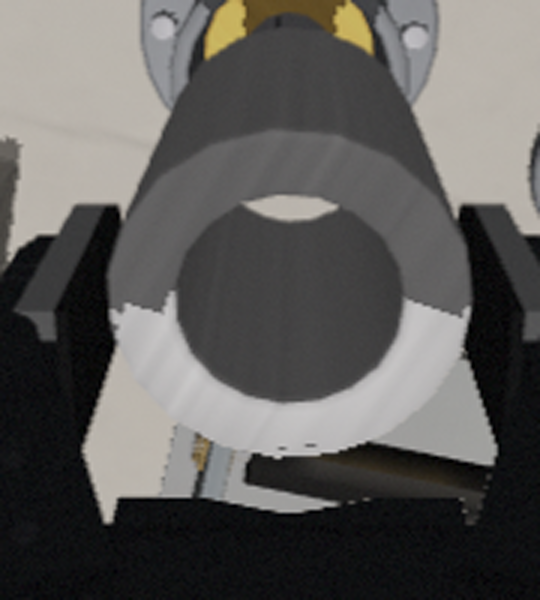

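The sleeve hangs straight in the hand (ring centre at crop (290,292), pads symmetric). I'll align and lower it over the knob, to just above the shaft.

step_arm(motion=[[[-0.3,-0.02,0],0,0.5],[[-0.27,-0.01,0.5],0,0.5],[[0,0,1.5],0,0.5],[[0,0,1.5],0,0.5],[[0,0,1.5],0,0.5],[[0,0,1],0,0.5],[[0,0,0.3],0,0.5],[[0,0,0],0,0.5],[[0,0,0],0,0.5]])

```text
clock: 9.17
eef_pos: [0.5241, -0.0429, 0.1523]
tool_rot: [[-0.955, -0.297, 0.001], [-0.297, 0.955, -0.0], [-0.001, -0.0, -1.0]]
force: [-0.6, -0.0, -2.4]
gripper_width: 0.0545
finger_force: 48.6
```

step_arm(motion=[[[0,0,0.3],0,0.5],[[0,0,0.3],0,0.5],[[0,0,0.3],0,0.5],[[0,0,0.3],0,0.5],[[0,0,0],0,0.5]])

```text
clock: 9.58
eef_pos: [0.5234, -0.0429, 0.1387]
tool_rot: [[-0.955, -0.296, -0.001], [-0.296, 0.955, 0.0], [0.001, 0.001, -1.0]]
force: [0.7, -0.2, -4.0]
gripper_width: 0.0542
finger_force: 48.6
```

step_arm(motion=[[[0,0,0.4],0,0.5],[[0,0,0.4],0,0.5],[[0,0,0.4],0,0.5],[[0,0,0.4],0,0.5],[[0,0,0.4],0,0.5],[[0,0,0.4],0,0.5],[[0,0,0.2],0,0.5],[[0,0,0],0,0.5],[[0,0,0],0,0.5]])

```text
clock: 10.33
eef_pos: [0.5237, -0.043, 0.1135]
tool_rot: [[-0.955, -0.296, -0.0], [-0.296, 0.955, -0.0], [0.0, -0.0, -1.0]]
force: [-0.5, 0.0, -3.0]
gripper_width: 0.0545
finger_force: 48.6
```

step_arm(motion=[[[0,0,0.15],0,0.5],[[0,0,0.15],0,0.5],[[0,0,0],0,0.5],[[0,0,0],0,0.5]])

```text
clock: 10.67
eef_pos: [0.5237, -0.0429, 0.1105]
tool_rot: [[-0.955, -0.296, -0.0], [-0.296, 0.955, 0.0], [0.0, 0.0, -1.0]]
force: [-0.2, 0.5, -4.1]
gripper_width: 0.0546
finger_force: 48.6
```

step_arm(motion=[[[0,0,0.15],0,0.5],[[0,0,0.15],0,0.5],[[0,0,0],0,0.5],[[0,0,0],0,0.5]])

```text
clock: 11.0
eef_pos: [0.5236, -0.0429, 0.1074]
tool_rot: [[-0.955, -0.296, -0.0], [-0.296, 0.955, 0.0], [0.0, 0.0, -1.0]]
force: [-0.7, -0.8, -4.1]
gripper_width: 0.055
finger_force: 48.6
```

step_arm(motion=[[[0,0,0.1],0,0.5],[[0,0,0.1],0,0.5],[[0,0,0],0,0.5],[[0,0,0],0,0.5]])

```text
clock: 11.33
eef_pos: [0.5237, -0.0429, 0.1055]
tool_rot: [[-0.955, -0.296, -0.0], [-0.296, 0.955, 0.0], [0.0, 0.0, -1.0]]
force: [0.3, 1.5, -3.5]
gripper_width: 0.055
finger_force: 48.6
```

step_arm(motion=[[[0,0,0.1],0,0.5],[[0,0,0.1],0,0.5],[[0,0,0],0,0.5],[[0,0,0],0,0.5]])

```text
clock: 11.67
eef_pos: [0.5238, -0.0429, 0.1037]
tool_rot: [[-0.955, -0.296, 0.0], [-0.296, 0.955, 0.0], [-0.0, 0.0, -1.0]]
force: [0.8, 0.9, -3.0]
gripper_width: 0.0545
finger_force: 48.6
```

step_arm(motion=[[[0,0,0.1],0,0.5],[[0,0,0.1],0,0.5],[[0,0,0],0,0.5],[[0,0,0],0,0.5]])

```text
clock: 12.0
eef_pos: [0.5242, -0.0428, 0.103]
tool_rot: [[-0.955, -0.297, 0.002], [-0.297, 0.955, 0.0], [-0.002, -0.0, -1.0]]
force: [-3.2, 2.1, 5.5]
gripper_width: 0.0546
finger_force: 49.4
```

step_arm(motion=[[[0,0,0.1],0,0.5],[[0,0,0.05],0,0.5],[[0,0,0],0,0.5],[[0,0,0],0,0.5]])

```text
clock: 12.33
eef_pos: [0.5242, -0.0428, 0.1015]
tool_rot: [[-0.955, -0.297, 0.002], [-0.297, 0.955, 0.0], [-0.002, -0.0, -1.0]]
force: [-2.8, 0.7, 5.7]
gripper_width: 0.0545
finger_force: 49.4
```

The sleeve is standing on the disc: the force jumped at a bottom height of about 53 mm, and the brake is carrying it. Release, rise, and set the fingers to about 33 mm for pushing on the ring.

step_arm(motion=[[[0,0,0],0,0.85],[[0,0,0],0,0.85],[[0,0,0],0,0.85],[[0,0,0],0,0.85],[[0,0,-1],0,0.85],[[0,0,-2],0,0.85],[[0,0,-2],0,0.85],[[0,0,-2],0,0.85],[[0,0,0],0,0.4],[[0,0,0],0,0.4],[[0,0,0],0,0.4],[[0,0,0],0,0.4],[[0,0,0],0,0.4]])

```text
clock: 13.42
eef_pos: [0.5234, -0.043, 0.1692]
tool_rot: [[-0.955, -0.296, -0.002], [-0.296, 0.955, -0.0], [0.002, 0.0, -1.0]]
force: [-0.3, -0.5, 0.2]
gripper_width: 0.0342
finger_force: 0.0
```

```bash
python3 - <<'E'
from h import *
s=state();print(s["eef_pos"],s["force"],s["gripper_width"])
b=eyes.get_image("wrist")[:,:,::-1];a=eyes.get_image("side")[:,:,::-1]
cv2.imwrite("pics/c7.png",np.hstack([cv2.resize(b[130:390,170:400],(424,480),interpolation=cv2.INTER_CUBIC),cv2.resize(a[150:270,235:325],(360,480),interpolation=cv2.INTER_CUBIC)]))
E
```

```text
[ 0.52335955 -0.04297837  0.16919314] [-0.33283792 -0.5371003   0.15066729] 0.03418277070012613
```

View pics/c7.png

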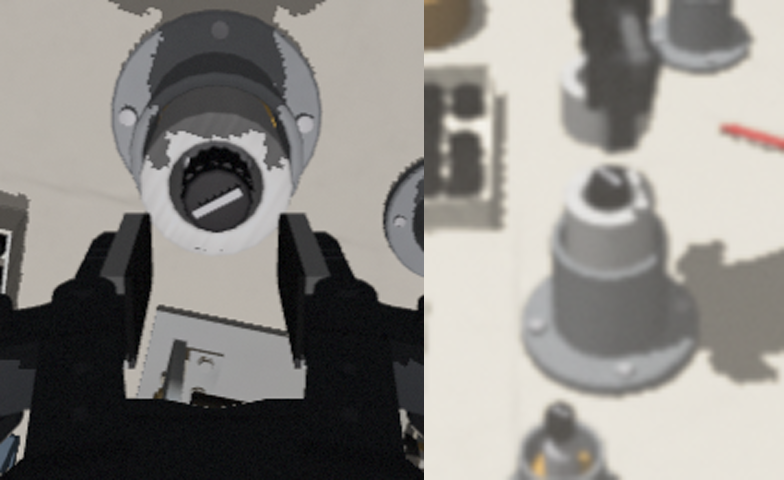

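The sleeve stands over the shaft, with the knob centred in the bore at crop (217,185) and the fingers symmetric about it. Now push down.

step_arm(motion=[[[0,0,0.5],0,0.4],[[0,0,0.5],0,0.4],[[0,0,0.5],0,0.4],[[0,0,0.5],0,0.4],[[0,0,0.3],0,0.4],[[0,0,0.2],0,0.4],[[0,0,0],0,0.4]])

```text
clock: 14.1
eef_pos: [0.5235, -0.0429, 0.1444]
tool_rot: [[-0.955, -0.296, -0.001], [-0.296, 0.955, -0.0], [0.001, 0.0, -1.0]]
force: [0.1, -0.0, 0.2]
gripper_width: 0.0343
finger_force: 0.0
```

step_arm(motion=[[[0,0,0.3],0,0.4],[[0,0,0.3],0,0.4],[[0,0,0.3],0,0.4],[[0,0,0.1],0,0.4],[[0,0,0],0,0.4]])

```text
clock: 14.52
eef_pos: [0.5236, -0.0429, 0.1347]
tool_rot: [[-0.955, -0.296, -0.001], [-0.296, 0.955, 0.0], [0.001, 0.0, -1.0]]
force: [-0.0, 0.6, -0.5]
gripper_width: 0.0342
finger_force: 0.0
```

step_arm(motion=[[[0,0,0.3],0,0.4],[[0,0,0.3],0,0.4],[[0,0,0.3],0,0.4],[[0,0,0.1],0,0.4],[[0,0,0],0,0.4]])

```text
clock: 14.93
eef_pos: [0.5235, -0.0429, 0.1246]
tool_rot: [[-0.955, -0.296, -0.001], [-0.296, 0.955, -0.0], [0.001, 0.0, -1.0]]
force: [-0.3, -0.4, 0.7]
gripper_width: 0.0342
finger_force: 0.0
```

step_arm(motion=[[[0,0,0.2],0,0.4],[[0,0,0.2],0,0.4],[[0,0,0.2],0,0.4],[[0,0,0],0,0.4]])

```text
clock: 15.27
eef_pos: [0.5237, -0.043, 0.1188]
tool_rot: [[-0.955, -0.296, -0.0], [-0.296, 0.955, -0.0], [0.0, 0.0, -1.0]]
force: [-0.4, 0.0, 0.2]
gripper_width: 0.0343
finger_force: 0.0
```

step_arm(motion=[[[0,0,0.2],0,0.4],[[0,0,0.2],0,0.4],[[0,0,0.2],0,0.4],[[0,0,0],0,0.4]])

```text
clock: 15.6
eef_pos: [0.524, -0.043, 0.1139]
tool_rot: [[-0.955, -0.296, 0.001], [-0.296, 0.955, -0.0], [-0.001, -0.0, -1.0]]
force: [-1.6, 1.2, 3.2]
gripper_width: 0.0342
finger_force: 2.0
```

step_arm(motion=[[[0,0,0.2],0,0.4],[[0,0,0.2],0,0.4],[[0,0,0.2],0,0.4],[[0,0,0],0,0.4]])

```text
clock: 15.93
eef_pos: [0.524, -0.0429, 0.1079]
tool_rot: [[-0.955, -0.296, 0.001], [-0.296, 0.955, -0.0], [-0.001, -0.0, -1.0]]
force: [-1.5, 0.6, 3.8]
gripper_width: 0.0342
finger_force: 2.0
```

step_arm(motion=[[[0,0,0.2],0,0.4],[[0,0,0.2],0,0.4],[[0,0,0.2],0,0.4],[[0,0,0.2],0,0.4],[[0,0,0],0,0.4]])

```text
clock: 16.35
eef_pos: [0.524, -0.0429, 0.0997]
tool_rot: [[-0.955, -0.296, 0.001], [-0.296, 0.955, -0.0], [-0.001, -0.0, -1.0]]
force: [-1.3, 0.3, 4.4]
gripper_width: 0.0343
finger_force: 2.0
```

step_arm(motion=[[[0,0,0.2],0,0.4],[[0,0,0.2],0,0.4],[[0,0,0.2],0,0.4],[[0,0,0.1],0,0.4],[[0,0,0],0,0.4]])

```text
clock: 16.77
eef_pos: [0.524, -0.043, 0.0927]
tool_rot: [[-0.955, -0.296, 0.001], [-0.296, 0.955, -0.0], [-0.001, -0.0, -1.0]]
force: [-2.0, -0.4, 3.9]
gripper_width: 0.0346
finger_force: 2.3
```

```bash
python3 - <<'E'
from h import *
s=state();print(s["eef_pos"],s["force"],s["torque"])
a=eyes.get_image("side")[:,:,::-1];cv2.imwrite("pics/s8.png",a)
m=eyes.camera_model("side");c=(.5236,-.0432)
# brightness up the front (+y) line of the axis: sleeve(light)/rim edges in side view vs expected
for z in(.086,.09,.10,.11,.121):print(z,proj(m,[[c[0],c[1]+.028,z]])[0])
u=282
for u in(275,280,285,290):print(u,a[185:235,u].mean(1).astype(int).tolist())
E
```

```text
[ 0.52399278 -0.04295764  0.0927223 ] [-1.96742659 -0.43252346  3.85417073] [0.23602509 0.50084504 0.05056094]
0.086 [281.15892959 215.66944346]
0.09 [281.15294242 214.49466984]
0.1 [281.13783481 211.53021714]
0.11 [281.12252487 208.52589442]
0.121 [281.10544597 205.17424339]
275 [78, 82, 103, 127, 139, 141, 148, 151, 151, 153, 159, 160, 161, 161, 167, 182, 201, 203, 190, 161, 146, 149, 159, 184, 213, 224, 224, 213, 176, 150, 147, 152, 163, 156, 127, 114, 115, 114, 114, 114, 115, 115, 115, 115, 114, 115, 116, 115, 115, 116]
280 [73, 72, 74, 73, 74, 75, 78, 79, 78, 78, 77, 78, 77, 79, 79, 79, 81, 87, 94, 101, 107, 107, 110, 110, 112, 116, 133, 174, 202, 170, 141, 137, 148, 160, 145, 119, 110, 109, 110, 111, 111, 111, 109, 111, 110, 110, 111, 110, 110, 110]
285 [130, 128, 123, 116, 111, 102, 99, 95, 87, 81, 77, 75, 76, 76, 77, 76, 78, 78, 79, 77, 77, 78, 78, 77, 77, 83, 100, 121, 129, 126, 127, 132, 148, 150, 122, 107, 104, 104, 104, 105, 104, 104, 104, 104, 103, 104, 105, 104, 104, 106]
290 [120, 121, 122, 117, 107, 103, 102, 99, 89, 81, 77, 76, 76, 77, 77, 83, 87, 85, 93, 113, 125, 125, 125, 125, 122, 120, 119, 117, 115, 112, 108, 105, 102, 100, 100, 101, 101, 101, 99, 101, 100, 101, 102, 101, 102, 100, 101, 102, 102, 101]
```

The side view's bright ring front edge is now at v≈214, where home predicts 214.5. I'll press on gently until the force climbs.

step_arm(motion=[[[0,0,0.15],0,0.4],[[0,0,0.15],0,0.4],[[0,0,0.15],0,0.4],[[0,0,0],0,0.4]])

```text
clock: 17.15
eef_pos: [0.5239, -0.0429, 0.088]
tool_rot: [[-0.955, -0.296, 0.001], [-0.296, 0.955, -0.0], [-0.001, -0.0, -1.0]]
force: [-2.0, 0.7, 4.2]
gripper_width: 0.0341
finger_force: 2.2
```

step_arm(motion=[[[0,0,0.1],0,0.4],[[0,0,0.1],0,0.4],[[0,0,0],0,0.4]])

```text
clock: 17.4
eef_pos: [0.5244, -0.0429, 0.0877]
tool_rot: [[-0.955, -0.297, 0.002], [-0.297, 0.955, -0.0], [-0.002, -0.001, -1.0]]
force: [-4.4, 1.4, 11.8]
gripper_width: 0.0346
finger_force: 6.0
```

step_arm(motion=[[[0,0,0.1],0,0.4],[[0,0,0.1],0,0.4],[[0,0,0],0,0.4]])

```text
clock: 17.65
eef_pos: [0.5248, -0.043, 0.0876]
tool_rot: [[-0.955, -0.297, 0.004], [-0.297, 0.955, -0.0], [-0.004, -0.002, -1.0]]
force: [-8.0, 3.3, 19.9]
gripper_width: 0.034
finger_force: 10.1
```

The stop is firm: 20 N with no further travel, and the tip height agrees with 90 mm. Now I'll rise 19 mm to the knob's height and pre-turn −84° with the fingers open around it.

step_arm(motion=[[[0,0,-0.4],0,0.4],[[0,0,-0.7],0,0.4],[[0,0,-0.8],0,0.42],[[0,0,0],-7,0.42],[[0,0,0],-7,0.42],[[0,0,0],-7,0.42],[[0,0,0],-7,0.42],[[0,0,0],-7,0.42],[[0,0,0],-7,0.42],[[0,0,0],-7,0.42],[[0,0,0],-7,0.42],[[0,0,0],-7,0.42],[[0,0,0],-7,0.42],[[0,0,0],-7,0.42],[[0,0,0],-7,0.42],[[0,0,0],0,0.42],[[0,0,0],0,0.42]])

```text
clock: 19.07
eef_pos: [0.5237, -0.043, 0.1024]
tool_rot: [[0.191, -0.982, -0.001], [-0.982, -0.191, 0.0], [-0.0, 0.001, -1.0]]
force: [0.1, 0.5, -0.9]
gripper_width: 0.0357
finger_force: 0.0
```

```bash
python3 - <<'E'
from h import *
s=state();print(s["eef_pos"],s["force"],s["torque"],s["joints"],s["gripper_width"]);print(go([.5236,-.0426,s["eef_pos"][2]]))
a=eyes.get_image("side")[:,:,::-1]
for u in(277,280,283):print(u,a[203:226,u].mean(1).astype(int).tolist())
E
```

```text
[ 0.52369559 -0.04295278  0.10244254] [ 0.05744095  0.48969355 -0.94220482] [ 0.03292422  0.01004878 -0.02224328] [ 1.72648834e+01 -7.88557472e+00 -1.82545923e+01 -9.21698598e-03
 -7.96595367e+01 -6.24385820e+00] 0.03571126275243388
[-0.04  0.    0.  ]
277 [106, 102, 104, 110, 112, 112, 114, 134, 176, 216, 224, 215, 175, 151, 155, 158, 133, 115, 112, 113, 112, 112, 112]
280 [73, 77, 89, 107, 111, 115, 126, 142, 152, 182, 218, 221, 198, 154, 148, 159, 146, 119, 109, 108, 110, 108, 109]
283 [71, 79, 93, 104, 110, 112, 115, 122, 147, 194, 221, 219, 189, 148, 145, 157, 139, 115, 106, 106, 105, 105, 104]
```

step_arm(motion=[[[0,0,0],0,0.2],[[0,0,0],0,0.2],[[0,0,0],0,0.2],[[0,0,0],0,0.2],[[0,0,0],0,0.2]], squeeze=40)

```text
clock: 19.53
eef_pos: [0.5251, -0.0426, 0.103]
tool_rot: [[0.193, -0.981, 0.003], [-0.981, -0.193, 0.001], [0.0, -0.003, -1.0]]
force: [5.1, -1.1, -1.6]
gripper_width: 0.0228
finger_force: 40.1
```

step_arm(motion=[[[0,0,0.07],7,0.2],[[0,0,0.07],7,0.2],[[0,0,0.07],7,0.2],[[0,0,0.07],7,0.2]])

```text
clock: 19.87
eef_pos: [0.5246, -0.0426, 0.1001]
tool_rot: [[-0.296, -0.955, 0.002], [-0.955, 0.296, 0.001], [-0.001, -0.002, -1.0]]
force: [4.3, -0.0, -0.5]
gripper_width: 0.023
finger_force: 40.2
```

```bash
python3 - <<'E'
from h import *
s=state();print(s["eef_pos"],s["force"],s["torque"],s["joints"][5],s["gripper_width"],s["finger_force"])
E
```

```text
[ 0.52464136 -0.04260631  0.10005107] [ 4.26743567e+00 -7.13128927e-04 -4.90324744e-01] [ 0.25520086 -0.96164715  0.04227127] -34.49754118187359 0.022961378392330152 40.16287958875182
```

step_arm(motion=[[[0,0,0.075],7,0.2],[[0,0,0.075],7,0.2],[[0,0,0.075],7,0.2],[[0,0,0.075],7,0.2],[[0,0,0],0,0.2]])

```text
clock: 20.28
eef_pos: [0.5243, -0.0424, 0.0971]
tool_rot: [[-0.708, -0.706, 0.001], [-0.706, 0.708, 0.001], [-0.002, -0.0, -1.0]]
force: [1.3, 1.5, 0.4]
gripper_width: 0.0225
finger_force: 40.4
```

```bash
python3 -c "
from bench import state
s=state();print(s['eef_pos'],s['force'],s['torque'],s['joints'][5],s['gripper_width'])"
```

```text
[ 0.52428306 -0.04235636  0.09708603] [1.30108896 1.47662006 0.36700007] [ 0.84934086 -0.45862164 -0.06149681] -62.39183522027906 0.02246877835836676
```

step_arm(motion=[[[0,0,0.075],7,0.2],[[0,0,0],0,0.2]])

```text
clock: 20.45
eef_pos: [0.5242, -0.0423, 0.0963]
tool_rot: [[-0.786, -0.618, 0.001], [-0.618, 0.786, 0.001], [-0.002, 0.0, -1.0]]
force: [0.3, 4.1, 2.2]
gripper_width: 0.0227
finger_force: 40.4
```

```bash
python3 -c "
from bench import state
s=state();print(s['eef_pos'],s['force'],s['torque'],s['joints'][5],s['gripper_width'])"
```

```text
[ 0.52418686 -0.04227654  0.09634676] [0.30842777 4.10738718 2.19471864] [ 1.34139547 -0.44441627 -0.01736505] -69.14645824492217 0.022681930635282746
```

step_arm(motion=[[[0,0,0.07],7,0.2],[[0,0,0],0,0.2]])

```text
clock: 20.62
eef_pos: [0.5238, -0.0425, 0.0959]
tool_rot: [[-0.855, -0.519, 0.0], [-0.519, 0.855, 0.001], [-0.0, 0.0, -1.0]]
force: [-2.0, 3.8, 3.5]
gripper_width: 0.0231
finger_force: 40.1
```

```bash
python3 -c "
from bench import state
s=state();print(s['eef_pos'],s['force'],s['torque'],s['joints'][5],s['gripper_width'])"
```

```text
[ 0.52378223 -0.04247652  0.09594796] [-2.02673149  3.82740897  3.5453447 ] [1.30834774 0.54335943 0.31188794] -76.02355876265715 0.023069465426160285
```

step_arm(motion=[[[0,0,0.03],5,0.2],[[0,0,0],0,0.2]])

```text
clock: 20.78
eef_pos: [0.5229, -0.0428, 0.0959]
tool_rot: [[-0.896, -0.445, -0.002], [-0.445, 0.896, -0.0], [0.002, 0.001, -1.0]]
force: [-7.5, 4.1, 7.1]
gripper_width: 0.0228
finger_force: 40.9
```

```bash
python3 -c "
from bench import state
s=state();print(s['eef_pos'],s['force'],s['torque'],s['joints'][5],s['gripper_width'])"
```

```text
[ 0.52293351 -0.04282839  0.09591639] [-7.50715267  4.14728525  7.1429451 ] [1.34267056 2.29275863 0.2856977 ] -80.89488409481078 0.02275179844114063
```

step_arm(motion=[[[0,0,0.02],6,0.2],[[0,0,0],6,0.2],[[0,0,0],0,0.2]])

```text
clock: 21.03
eef_pos: [0.5229, -0.0424, 0.0958]
tool_rot: [[-0.969, -0.248, -0.002], [-0.248, 0.969, 0.001], [0.001, 0.001, -1.0]]
force: [-8.3, 5.7, 8.5]
gripper_width: 0.0226
finger_force: 41.2
```

```bash
python3 -c "
from bench import state
s=state();print(s['eef_pos'],s['force'],s['torque'],s['joints'][5],s['gripper_width'])"
```

```text
[ 0.52291921 -0.04240056  0.09575427] [-8.32574769  5.6615607   8.46008057] [1.92314385 2.52101395 0.43706946] -92.9548587077585 0.022569790381307846
```

The torque climbed to 0.3–0.44 N m, the grip is slipping and the sink has stopped (7 mm), so the knob is at its stop. Release and retreat upwards.

step_arm(motion=[[[0,0,0],0,0.45],[[0,0,0],0,0.45],[[0,0,0],0,0.45],[[0,0,0],0,0.45],[[0,0,-0.5],0,0.45],[[0,0,-2],0,0.45],[[0,0,-3],0,0.45],[[0,0,-3],0,0.45],[[0,0,-3],0,0.7],[[0,0,-3],0,0.7],[[1.5,0,-1],0,0.7],[[0.8,0,0],0,0.7],[[0,0,0],0,0.7],[[0,0,0],0,0.7]])

```text
clock: 22.2
eef_pos: [0.5011, -0.0486, 0.2489]
tool_rot: [[-0.969, -0.246, -0.001], [-0.246, 0.969, 0.0], [0.001, 0.001, -1.0]]
force: [-0.0, 0.7, -1.0]
gripper_width: 0.0597
finger_force: 0.0
```

```bash
python3 - <<'E'
from h import *
s=state();print(s["eef_pos"],s["force"]);m=eyes.camera_model("wrist");im=eyes.get_image("wrist")[:,:,::-1]
def bar(im,m,z):
    u,v=proj(m,[[.5236,-.0432,z]])[0];u,v=int(u),int(v);c=im[v-10:v+11,u-10:u+11].mean(2)
    yy,xx=np.nonzero((c>110)&(np.hypot(*np.mgrid[-10:11,-10:11])<9));P=np.array([onz(m,(x+u-10,y+v-10),z)[:2] for x,y in zip(xx,yy)])
    w,V=np.linalg.eigh(np.cov(P.T));d=V[:,1];return len(P),P.mean(0),w,np.degrees(np.arctan2(d[1],d[0]))%180
m1=dict(m);m1["extrinsics"]=np.load("w1.npz")["E"]
print(bar(cv2.imread("pics/w1.png"),m1,.135));print(bar(im,m,.128))
# sleeve ring: diameter of bright ring at z .09
t=eyes.get_image("top")[:,:,::-1].astype(int);t0=cv2.imread("pics/top0.png").astype(int)
d=(abs(t-t0).max(2)>40)
for n,(u,v) in dict(short=(374,214),plain=(205,287),capped=(167,168)).items():print(n,d[v-12:v+12,u-12:u+12].sum())
E
```

```text
[ 0.50107818 -0.04856661  0.248897  ] [-0.03261915  0.70138357 -0.97359212]
(58, array([ 0.52413375, -0.04259622]), array([8.15358092e-07, 2.01710425e-05]), np.float64(136.4905006442003))
(58, array([ 0.52436522, -0.04404124]), array([8.10821202e-07, 2.21025906e-05]), np.float64(68.89462331969618))
short 21
plain 0
capped 51
```

The bar turned 67.6° clockwise, which matches the 7 mm sink. The bystanders were never touched. Handing in.

```bash
python3 -c "
from bench import workorder
print(workorder.finish_job())"
```

```text
the job is handed in; nothing more can be done
None
```

I lowered the taller sleeve onto the mandrel, pushed it fully home, turned the knob clockwise to its stop and handed the job in at about 22 s; the hand-in gave no verdict. On the first grasp the fingertips briefly pressed on top of the sleeve (about 8 N) before I regripped it lower.

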